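# Seal two canisters and hold the chest open

### The arm

A 6-joint arm with a two-finger parallel gripper is mounted at the origin on the work surface. World frame = base frame: x ahead of the robot, y to its left, z up, the work surface at z = 0. Lengths are in mm, angles in rad, forces in N, time in s.
With the tool pointing down it reaches from about 350 to 850 mm from the base axis. Payload 8.1 kg.
Tool frame: the origin (TCP) lies midway between the tips of the shut fingers; the grasp point (between the pads) lies r.grasp_offset behind it (r.grasp_offset is the distance from the TCP to the grasp point, in mm); z points along the fingers, y is the line along which they close (so a half turn about z gives the same grasp; the last joint's range is limited). The gripper opens to 93 mm and grips with 3 to 60 N. Pads are 15 mm wide; open, the fingers measure 128 mm over their backs; the gripper's body (75 mm by 188 mm) begins 65 mm behind the grasp point.
Start: joints at [-1.191, 0.13, 1.488, -0, 1.523, -0.085], TCP at [268.966, -536.342, 218.635] pointing down, gripper open.
Joint ranges: [-2.96, 2.96], [-0.89, 2.26], [0.02, 2.5], [-1.34, 4.48], [0, 2.73], [-2.66, 2.66]. Speed limits (rad/s): [2.39, 2.39, 2.79, 3.14, 3.14, 3.14].

### API

Orientations are given as a rotation vector (axis times angle).
In Python, from cell import r, vision, hand_in, recognise, spot_point gives the robot as it stands.
- The arm moves only by the shell command python3 -m creep 'ROWS'. ROWS is JSON, a list of rows, each an object with "claw": the finger opening in mm, from 0 to 93; "xyz": the shift along the tool's x, y, z in mm, a list of three; "rot": the turn, a rotation vector about the tool's x, y, z in degrees, a list of three. A call has 1 to 20 rows; each row shifts and turns the commanded pose from where the row before left it, along the tool's axes as they then stand; what a row does not reach is not made up. A row lasts 1/10 s, in which the tool goes at most 50 mm and 8.59 degrees, less where a joint would pass 70% of its speed; a pose out of reach is approached as far as the arm can. A call is refused whole if a number of a shift passes 50 or a number of a turn 8.59, either way. A call with a gripper value outside its range is refused whole. The fingers move at their own pace and stop on an object; the grip force is fixed at half the most. Time passes only in rows, so rows that do not move let the fingers close. It gives the time, the measured TCP pose, the force, the opening and the grip force at its end, in the units of the state.
- r.state(): the state, without advancing time (a new reading comes with each control period).
- vision.read_camera(name): name is "side" or "top" or "wrist"; returns the picture (420x560x3 uint8, red, green, blue); there is no depth.
- vision.get_calibration(name): a dict with "fx", "fy", "cx", "cy" (pixels), "dist_coeffs" ([k1, k2, p1, p2, k3] as OpenCV has them; the pictures are not rectified), "origin" and "rotation" of the camera in the world; the wrist camera has in their place "mount" (4x4, takes a point from camera to tool coordinates, whose origin is the TCP and whose axes are the flange's). Camera axes: x right, y down, z forward; pixel columns grow to the right and rows downward; lengths in mm; the calibration is good to about 2 mm. A picture is of the moment at which its call begins: read the wrist's pose just before it. get_calibration takes no time and is no camera call.
- hand_in(): hands the job in; it is judged then, once.
Trained networks look in the newest picture that a camera, given by its name, has taken for a name from the list of things; names that differ only in an ending like _2 or _b are one class to them, and where a whole thing is asked for, a point or a joint stands for the part that bears it (a point fixed in the world has none). Each returns a list of dicts, best first, with "conf" (0 to 1); they miss things now and then, are a little off and sometimes report something else, mostly with a low value. They report only what shows in the picture. A call takes as long as a camera call.
- recognise(camera, label): "extent" ([left, top, right, bottom] in pixels, round what is visible of it).
- spot_point(camera, label): "point" ([row, column] in pixels: a listed point, or the origin of a listed thing).
The state is a dict: "time": time; "qpos": joint angles; "joint_velocities": joint speeds; "tau": joint torques, N m; "ee_pos": TCP position; "tcp_rot": TCP orientation; "force": force on the tool from outside, world axes, zero at the start; "wrist_torque": the same for the moment, N m; "gripper_width": finger opening in mm; "grip_force": force on a finger pad.
Only numpy, scipy, OpenCV 4.12 (cv2) and the standard library are available. Lean on these libraries where they do the work, as an engineer would, in place of code of your own. Each camera call takes 0.05 s, during which the arm holds its last target. There are 200 camera calls.

### The job

We are packing the two filled canisters away in the plywood chest. First, with the chest still shut, press the wooden lids of both canisters fully home; then lift the chest's lid to 45 degrees open (within a few degrees) and finish holding it there, still, so that my mate across the bench can put the canisters in: the lid falls shut if it is let go, so do not release it at the end. Leave the canisters and everything else on the bench standing where they are.

Things in the scene. Friction and masses are not known exactly. Their poses are not given: they have to be found in the camera images.
- chest: Open-topped plywood chest fixed to the bench, 220 (x) x 260 (y) x 120 mm high, walls 12 mm. Origin: centre of its underside. Its own -x side (roughly towards the robot) carries the hinge, its +x side is where the lid opens; its yaw varies by up to 0.3 rad.
- chest_lid (a joint): Angle of the chest's lid in rad: 0 shut, growing as its far (+x) edge rises and swings up towards the robot; 45 degrees is 0.785; it stops at 1.4. No catch and almost no hinge friction: it always falls shut by its weight (0.5 kg, varies by about 30 percent). The lid is a plywood plate 230 (along chest x, from the hinge) x 270 mm, 14 mm thick, its underside at 120 mm height when shut.
- lid_hinge (a point): Point on the hinge line, midway along it, at the underside of the lid, 120 mm above the bench. The hinge line runs along the chest's y. The point turns with the lid: its x points from the hinge along the lid to the far edge, its z out of the lid's outer face.
- lid_knob (a point): Centre of the top end of the lid's knob: a plain upright wooden cylinder 26 mm in diameter, 45 mm tall, on the lid's outer face, 180 mm from the hinge line on the lid's middle line. Held between two fingers at its +y and -y sides it can pivot there, so the hand need not lean as far as the lid. Its top is 59 mm from the lid's underside and 45 mm above the outer face (179 mm above the bench when shut). Same axes as lid_hinge.
- tall_can: The taller canister: closed aluminium cylinder 72 mm in diameter, 120 mm tall to the rim, about 0.8 kg, standing loose on the bench. Origin: centre of its underside.
- tall_can_lid_top (a point): Centre of the flat top of the tall canister's wooden push-fit lid (disc 74 mm in diameter, 12 mm thick). Fully home it is 132 mm above the bench; at the start it stands 6 to 12 mm higher, the cork plug showing beneath it.
- tall_can_lid (a joint): How far the tall canister's lid is pressed in, m: 0 is 12 mm proud, 0.012 fully home on the rim (a hard stop). Tight fit: it yields to about 6 N pressed straight down and stays where it is left.
- squat_can: The shorter, wider canister: closed aluminium cylinder 84 mm in diameter, 80 mm tall to the rim, about 0.8 kg, standing loose on the bench. Origin: centre of its underside.
- squat_can_lid_top (a point): Centre of the flat top of the squat canister's wooden push-fit lid (disc 86 mm in diameter, 12 mm thick). Fully home it is 92 mm above the bench; at the start it stands 6 to 12 mm higher.
- squat_can_lid (a joint): How far the squat canister's lid is pressed in, m: 0 is 12 mm proud, 0.012 fully home (a hard stop). About 6 N, as the other.
- beaker: Bystander: open aluminium cup, 76 mm in diameter, 85 mm tall, standing in the row with the two canisters (their order varies). Origin: centre of its underside.
- mallet: Bystander: wooden mallet lying on its side, head 60 mm in diameter and 120 mm long, handle 24 mm thick, reaching 200 mm along its own -x. Origin: on the bench under the head's centre.
- whetstone: Bystander: grey stone 150 x 50 x 25 mm lying near the robot. Origin: centre of its underside.
- billet: Bystander: dark upright round of wood, 60 mm in diameter, 100 mm tall. Origin: centre of its underside.
- scraper: Bystander: spatula-shaped scraper lying along its own x. Origin: on its underside near the middle.
- offcut: Bystander: pale wooden block 90 x 60 x 35 mm. Origin: centre of its underside.

How it is judged:
By the outcome, as a careful person would: the job done as asked, in the order asked, and still so for the second after the job is handed in, while the arm keeps its last pose, push and grip.
It also fails if it takes over 54 s, if anything falls off the work surface, if the arm or the gripper's body presses on something with over 40 N, if the wrist force passes 120 N, or if a joint passes its speed limit or range.

## Working session

There is one attempt and no reset: what is moved stays moved. The work goes in short steps, Python scripts to look and compute and a shell command to move; the robot and the scene stay as the last step left them, time stands still between calls to the robot, and variables do not carry over. Pictures are saved under pics/ and viewed, at most 10 in all, crops included, and the job is handed in when it is done.

```bash
mkdir -p pics; ls; cat > h.py <<'E'
import numpy as np, cv2
from cell import r, vision, hand_in, recognise, spot_point
def cam(n,st=None):
    c=vision.get_calibration(n)
    K=np.array([[c['fx'],0,c['cx']],[0,c['fy'],c['cy']],[0,0,1.]]);d=np.array(c['dist_coeffs'],float)
    if 'mount' in c:
        st=st or r.state(); M=np.array(c['mount']); R=cv2.Rodrigues(np.array(st['tcp_rot'],float))[0]
        return K,d,R@M[:3,3]+np.array(st['ee_pos']),R@M[:3,:3]
    return K,d,np.array(c['origin'],float),np.array(c['rotation'],float)
def ray(C,row,col):
    K,d,o,R=C
    p=cv2.undistortPoints(np.array([[[col,row]]],float),K,d)[0,0]
    return o,R@np.array([p[0],p[1],1.])
def onz(C,row,col,z):
    o,v=ray(C,row,col); return o+v*(z-o[2])/v[2]
def tri(a,b):
    (o1,v1),(o2,v2)=a,b
    s=np.linalg.lstsq(np.c_[v1,-v2],o2-o1,rcond=None)[0]
    p,q=o1+s[0]*v1,o2+s[1]*v2
    return (p+q)/2,np.linalg.norm(p-q)
E
cat > a.py <<'E'
from h import *
np.set_printoptions(precision=1,suppress=True)
for n in ['top','side']:
    im=vision.read_camera(n); cv2.imwrite(f'pics/{n}0.png',im[:,:,::-1])
C={n:cam(n) for n in ['top','side']}
for l,z in [('tall_can_lid_top',141),('squat_can_lid_top',101),('lid_knob',179),('lid_hinge',120),('tall_can',0),('squat_can',0),('beaker',0),('chest',0),('billet',0)]:
    P={}
    for n in C:
        for k in spot_point(n,l)[:2]:
            print(l,n,round(k['conf'],2),np.round(k['point']),onz(C[n],*k['point'],z)); P.setdefault(n,ray(C[n],*k['point']))
    if len(P)==2: print('   tri',*tri(P['top'],P['side']))
print(r.state(),r.grasp_offset, C['top'][2],C['side'][2])
E
python3 a.py
```

```text
picsTraceback (most recent call last):
  File "a.py", line 10, in <module>
    print(l,n,round(k['conf'],2),np.round(k['point']),onz(C[n],*k['point'],z)); P.setdefault(n,ray(C[n],*k['point']))
                                                      ~~~^^^^^^^^^^^^^^^^^^^^
  File "h.py", line 15, in onz
    o,v=ray(C,row,col); return o+v*(z-o[2])/v[2]
                                            ~^^^
IndexError: invalid index to scalar variable.
```

```bash
sed -i "s/,np.array(c\['rotation'\],float)$/,cv2.Rodrigues(np.array(c['rotation'],float))[0]/" h.py; python3 -c "
from h import *
print(vision.get_calibration('top'))"; python3 a.py
```

```text
{'fx': 498.876016060649, 'fy': 498.876016060649, 'cx': 275.98401688589706, 'cy': 206.05643822214404, 'dist_coeffs': array([-0.00962461,  0.        ,  0.        ,  0.        ,  0.        ]), 'origin': array([ 234.53933779,  -19.62505135, 1649.31614953]), 'rotation': array([-2.16758843,  2.03035792, -0.21593313])}
tall_can_lid_top top 0.65 [229. 389.] [ 519.7 -337.   141. ]
tall_can_lid_top side 0.75 [184. 269.] [600.3 -36.  141. ]
tall_can_lid_top side 0.54 [147. 335.] [ 526.5 -336.9  141. ]
   tri [ 645.9 -331.6  -36.2] 203.446341732644
squat_can_lid_top top 0.66 [228. 345.] [ 522.3 -209.1  101. ]
squat_can_lid_top side 0.96 [177. 321.] [ 514.1 -202.6  101. ]
   tri [ 520.5 -210.6   95.9] 5.7010736935049255
lid_knob top 0.98 [168. 219.] [667.1 195.1 179. ]
lid_knob side 0.63 [209. 198.] [664.9 209.1 179. ]
   tri [671.7 197.3 169.4] 3.6940693772848863
lid_hinge top 0.72 [227. 198.] [491.3 249.6 120. ]
lid_hinge top 0.56 [227. 387.] [ 529.3 -335.7  120. ]
lid_hinge side 0.63 [258. 254.] [485.  250.6 120. ]
lid_hinge side 0.26 [204. 317.] [451.1 -37.  120. ]
   tri [489.1 248.9 118.1] 
[... 462 characters left out ...]
2.5 228.3   0. ]
chest side 0.83 [276. 223.] [593.8 222.2   0. ]
   tri [590.9 227.3   5.1] 1.1228707821831188
billet top 0.91 [191. 146.] [624.5 461.2   0. ]
billet side 0.94 [332. 152.] [631.2 466.6   0. ]
   tri [628.8 464.   -2.7] 7.859454198345631
{'time': 1.15, 'qpos': array([-1.2,  0.1,  1.5,  0. ,  1.5, -0.1]), 'joint_velocities': array([ 0.,  0.,  0., -0.,  0., -0.]), 'tau': array([ -0. , -56. , -49.2,   0.1,   0. ,   0. ]), 'ee_pos': array([ 269. , -536.3,  218.6]), 'tcp_rot': array([-3.1, -0.7, -0. ]), 'force': array([-0.9,  0.1, -0.1]), 'wrist_torque': array([ 0.,  0., -0.]), 'grip_force': 0.0, 'gripper_width': 93.12230708055831} 18.8 [ 234.5  -19.6 1649.3] [ -26.2 1114.5  916. ]
```

View pics/top0.png

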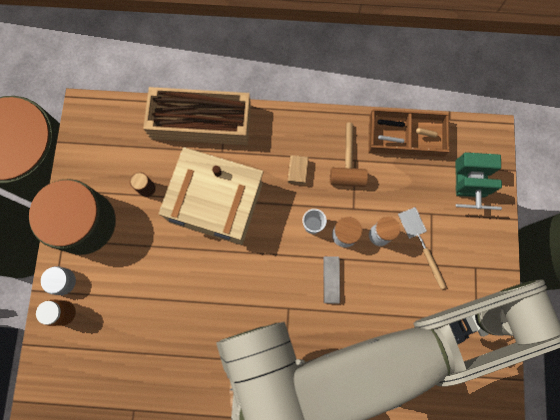

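View pics/side0.png

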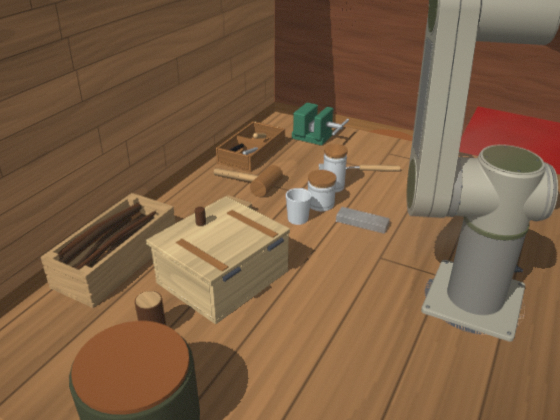

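```bash
cat >> h.py <<'E'
np.set_printoptions(precision=1,suppress=True)
def rot(): return cv2.Rodrigues(np.array(r.state()['tcp_rot'],float))[0]
def go(p):
    s=r.state(); R=rot(); print('t',s['time'],'at',s['ee_pos'],'F',s['force'],'tool shift',R.T@(np.array(p)-s['ee_pos']))
E
python3 -c "
from h import *
go([521,-335,200]); print(rot()); print(vision.get_calibration('wrist')['mount'])"
```

```text
t 1.15 at [ 269.  -536.3  218.6] F [-0.9  0.1 -0.1] tool shift [315.5 -67.   18.6]
[[ 0.9  0.4  0. ]
 [ 0.4 -0.9  0. ]
 [ 0.  -0.  -1. ]]
[[  -0.    -1.    -0.3   72.6]
 [   1.    -0.    -0.    -1.6]
 [   0.    -0.3    1.  -166.6]
 [   0.     0.     0.     1. ]]
```

```bash
python3 -m creep '[{"claw":0,"xyz":[40,-9,-4],"rot":[0,0,0]},{"claw":0,"xyz":[45,-10,-4],"rot":[0,0,0]},{"claw":0,"xyz":[45,-10,-4],"rot":[0,0,0]},{"claw":0,"xyz":[45,-10,0],"rot":[0,0,0]},{"claw":0,"xyz":[45,-9,0],"rot":[0,0,0]},{"claw":0,"xyz":[45,-9,0],"rot":[0,0,0]},{"claw":0,"xyz":[40,-8,0],"rot":[0,0,0]},{"claw":0,"xyz":[0,0,0],"rot":[0,0,0]},{"claw":0,"xyz":[0,0,0],"rot":[0,0,0]},{"claw":0,"xyz":[0,0,0],"rot":[0,0,0]}]'
cat > b.py <<'E'
from h import *
import sys
st=r.state(); im=vision.read_camera('wrist'); cv2.imwrite(f'pics/{sys.argv[1]}.png',im[:,:,::-1]); C=cam('wrist',st)
for l,z in [('tall_can_lid_top',141),('squat_can_lid_top',101),('tall_can',0),('squat_can',0),('lid_knob',179)]:
    for k in spot_point('wrist',l)[:2]: print(l,round(k['conf'],2),np.round(k['point']),onz(C,*k['point'],z))
go([521,-335,160])
E
python3 b.py w1
```

```text
time: 2.15
ee_pos: [511.8, -342.2, 230.5]
tcp_rot: [3.057, 0.723, -0.001]
force: [-0.4, 0.3, -0.2]
gripper_width: 17.4
grip_force: 0.0
tall_can_lid_top 0.56 [202. 283.] [ 519.9 -335.4  141. ]
squat_can_lid_top 0.84 [134. 152.] [ 514.6 -214.6  101. ]
tall_can 0.6 [173. 280.] [ 518.5 -332.7    0. ]
squat_can 0.78 [129. 185.] [ 515.4 -214.2    0. ]
t 2.45 at [ 511.9 -342.3  230.7] F [ 0.3  0.2 -0.2] tool shift [11.4 -2.4 70.7]
```

View pics/w1.png

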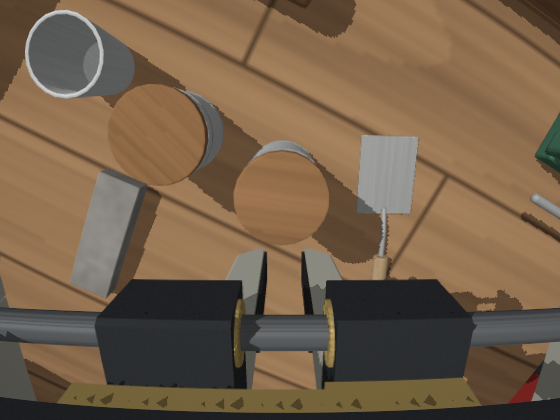

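```bash
python3 -m creep '[{"claw":0,"xyz":[11,-2.4,20],"rot":[0,0,0]},{"claw":0,"xyz":[0,0,35],"rot":[0,0,0]},{"claw":0,"xyz":[0,0,25],"rot":[0,0,0]},{"claw":0,"xyz":[0,0,2],"rot":[0,0,0]},{"claw":0,"xyz":[0,0,3],"rot":[0,0,0]},{"claw":0,"xyz":[0,0,3],"rot":[0,0,0]},{"claw":0,"xyz":[0,0,3],"rot":[0,0,0]},{"claw":0,"xyz":[0,0,3],"rot":[0,0,0]},{"claw":0,"xyz":[0,0,2],"rot":[0,0,0]},{"claw":0,"xyz":[0,0,1],"rot":[0,0,0]},{"claw":0,"xyz":[0,0,0],"rot":[0,0,0]}]'
```

```text
time: 3.55
ee_pos: [522.0, -335.1, 135.0]
tcp_rot: [3.055, 0.723, 0.003]
force: [-0.5, -0.3, 4.4]
gripper_width: 0.3
grip_force: 2.3
```

```bash
python3 -m creep '[{"claw":0,"xyz":[0,0,1],"rot":[0,0,0]},{"claw":0,"xyz":[0,0,1],"rot":[0,0,0]},{"claw":0,"xyz":[0,0,1],"rot":[0,0,0]},{"claw":0,"xyz":[0,0,1],"rot":[0,0,0]},{"claw":0,"xyz":[0,0,0],"rot":[0,0,0]},{"claw":0,"xyz":[0,0,0],"rot":[0,0,0]}]'
```

```text
time: 4.15
ee_pos: [522.1, -335.2, 132.2]
tcp_rot: [3.055, 0.723, 0.003]
force: [-3.1, 2.7, 12.3]
gripper_width: 0.5
grip_force: 6.2
```

```bash
python3 -m creep '[{"claw":0,"xyz":[0,0,1],"rot":[0,0,0]},{"claw":0,"xyz":[0,0,0.5],"rot":[0,0,0]},{"claw":0,"xyz":[0,0,0],"rot":[0,0,0]},{"claw":0,"xyz":[0,0,0],"rot":[0,0,0]}]'; python3 -c "
from h import *
go([522,-335,200]);go([516,-212,140])"
```

```text
time: 4.55
ee_pos: [522.6, -335.5, 132.3]
tcp_rot: [3.053, 0.723, 0.004]
force: [-4.2, 3.3, 19.9]
gripper_width: 0.4
grip_force: 10.0
t 4.55 at [ 522.6 -335.5  132.3] F [-4.2  3.3 19.9] tool shift [ -0.1  -0.4 -67.8]
t 4.55 at [ 522.6 -335.5  132.3] F [-4.2  3.3 19.9] tool shift [  49.5 -113.3   -8.1]
```

Hard stop reached at 132.3 mm with 20 N. On to the squat one.

```bash
python3 -m creep '[{"claw":0,"xyz":[0,0,-10],"rot":[0,0,0]},{"claw":0,"xyz":[0,0,-40],"rot":[0,0,0]},{"claw":0,"xyz":[16,-38,0],"rot":[0,0,0]},{"claw":0,"xyz":[17,-38,0],"rot":[0,0,0]},{"claw":0,"xyz":[17,-38,0],"rot":[0,0,0]},{"claw":0,"xyz":[0,0,25],"rot":[0,0,0]},{"claw":0,"xyz":[0,0,35],"rot":[0,0,0]},{"claw":0,"xyz":[0,0,10],"rot":[0,0,0]},{"claw":0,"xyz":[0,0,3],"rot":[0,0,0]},{"claw":0,"xyz":[0,0,2],"rot":[0,0,0]},{"claw":0,"xyz":[0,0,2],"rot":[0,0,0]},{"claw":0,"xyz":[0,0,2],"rot":[0,0,0]},{"claw":0,"xyz":[0,0,2],"rot":[0,0,0]},{"claw":0,"xyz":[0,0,2],"rot":[0,0,0]},{"claw":0,"xyz":[0,0,2],"rot":[0,0,0]},{"claw":0,"xyz":[0,0,0],"rot":[0,0,0]}]'
```

```text
time: 6.15
ee_pos: [515.7, -210.8, 94.3]
tcp_rot: [3.056, 0.723, 0.003]
force: [1.0, -1.2, 2.3]
gripper_width: 0.5
grip_force: 1.7
```

```bash
python3 -m creep '[{"claw":0,"xyz":[0,0,1],"rot":[0,0,0]},{"claw":0,"xyz":[0,0,1],"rot":[0,0,0]},{"claw":0,"xyz":[0,0,1],"rot":[0,0,0]},{"claw":0,"xyz":[0,0,1],"rot":[0,0,0]},{"claw":0,"xyz":[0,0,1],"rot":[0,0,0]},{"claw":0,"xyz":[0,0,0],"rot":[0,0,0]},{"claw":0,"xyz":[0,0,0],"rot":[0,0,0]}]'
```

```text
time: 6.85
ee_pos: [515.9, -210.9, 92.1]
tcp_rot: [3.055, 0.723, 0.003]
force: [-9.1, 3.8, 25.3]
gripper_width: 0.4
grip_force: 12.9
```

```bash
python3 -m creep '[{"claw":0,"xyz":[0,0,-10],"rot":[0,0,0]},{"claw":0,"xyz":[0,0,-40],"rot":[0,0,0]},{"claw":0,"xyz":[0,0,-45],"rot":[0,0,0]},{"claw":60,"xyz":[0,0,-45],"rot":[0,0,8]},{"claw":60,"xyz":[0,0,-40],"rot":[0,0,8]},{"claw":60,"xyz":[0,0,0],"rot":[0,0,8]},{"claw":60,"xyz":[0,0,0],"rot":[0,0,8]},{"claw":60,"xyz":[0,0,0],"rot":[0,0,8]},{"claw":60,"xyz":[0,0,0],"rot":[0,0,4]},{"claw":60,"xyz":[0,0,0],"rot":[0,0,0]}]'; python3 -c "
from h import *
go([640,205,270]);print(rot(),r.state()['qpos'])"
```

```text
time: 7.85
ee_pos: [514.7, -210.0, 268.1]
tcp_rot: [-3.105, 0.476, 0.0]
force: [-0.4, 0.1, 0.9]
gripper_width: 51.8
grip_force: 0.0
t 7.85 at [ 514.7 -210.   268.1] F [-0.4  0.1  0.9] tool shift [  -4.8 -433.5   -1.9]
[[ 1.  -0.3 -0. ]
 [-0.3 -1.   0. ]
 [-0.  -0.  -1. ]] [-0.5 -0.   1.5  0.   1.6  1.4]
```

```bash
python3 -m creep '[{"claw":60,"xyz":[0,-30,0],"rot":[0,0,0]},{"claw":60,"xyz":[0,-45,0],"rot":[0,0,0]},{"claw":60,"xyz":[0,-45,0],"rot":[0,0,0]},{"claw":60,"xyz":[0,-45,0],"rot":[0,0,0]},{"claw":60,"xyz":[0,-45,0],"rot":[0,0,0]},{"claw":60,"xyz":[0,-45,0],"rot":[0,0,0]},{"claw":60,"xyz":[0,-45,0],"rot":[0,0,0]},{"claw":60,"xyz":[0,-45,0],"rot":[0,0,0]},{"claw":60,"xyz":[0,-45,0],"rot":[0,0,0]},{"claw":60,"xyz":[-4,-43,0],"rot":[0,0,0]},{"claw":60,"xyz":[0,0,0],"rot":[0,0,0]},{"claw":60,"xyz":[0,0,0],"rot":[0,0,0]},{"claw":60,"xyz":[0,0,0],"rot":[0,0,0]}]'
cat > c.py <<'E'
from h import *
import sys
st=r.state(); im=vision.read_camera('wrist'); cv2.imwrite(f'pics/{sys.argv[1]}.png',im[:,:,::-1]); W=cam('wrist',st)
vision.read_camera('top');vision.read_camera('side')
for n,C in [('wrist',W),('top',cam('top')),('side',cam('side'))]:
  for l,z in [('lid_knob',179),('lid_hinge',120),('chest',0)]:
    for k in spot_point(n,l)[:1]: print(n,l,round(k['conf'],2),np.round(k['point']),onz(C,*k['point'],z))
go([667,195,190]); print(rot())
E
python3 c.py w2
```

```text
time: 9.15
ee_pos: [640.2, 203.4, 268.1]
tcp_rot: [3.105, -0.473, -0.0]
force: [0.9, -0.6, 0.2]
gripper_width: 60.1
grip_force: 0.0
wrist lid_knob 0.78 [190. 271.] [660.8 207.2 179. ]
wrist lid_hinge 0.7 [344. 288.] [486.6 247.5 120. ]
wrist chest 0.85 [212. 280.] [596.6 221.9   0. ]
top lid_knob 0.62 [166. 218.] [674.5 196.  179. ]
top chest 0.9 [202. 214.] [598.7 224.8   0. ]
side lid_knob 0.78 [204. 200.] [672.6 191.  179. ]
side lid_hinge 0.89 [254. 255.] [492.  233.7 120. ]
side chest 0.6 [274. 226.] [593.  212.3  -0. ]
t 9.75 at [640.3 204.2 268.2] F [-0.2 -0.1  0.2] tool shift [28.3  0.8 78.2]
[[ 1.  -0.3  0. ]
 [-0.3 -1.   0. ]
 [ 0.  -0.  -1. ]]
```

View pics/w2.png

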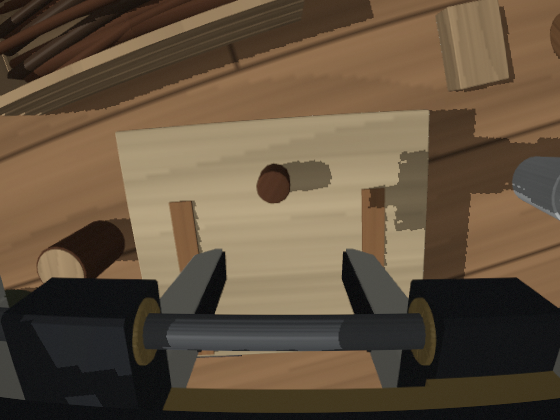

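```bash
python3 -c "
from h import *
C=cam('wrist')
a=onz(C,132,118,134);b=onz(C,110,428,134);print(a,b,np.linalg.norm(a-b),np.arctan2(b[0]-a[0],a[1]-b[1]))
m=(a+b)/2;print('mid far',m)
y=-.30
for y in(-.30,-.25,-.2,-.15):
  u=np.array([np.cos(y),np.sin(y),0]);print(y,'knob',m-50*u,'hinge',m-230*u)
print('tool yaw',np.arctan2(rot()[1,0],rot()[0,0]))
for p in [(190,271),(186,274),(188,272)]: print(onz(C,*p,179))
"
```

```text
[741.2 322.6 134. ] [679.2  64.6 134. ] 265.37064154876754 -0.23577732018453385
mid far [710.2 193.6 134. ]
-0.3 knob [662.4 208.4 134. ] hinge [490.4 261.6 134. ]
-0.25 knob [661.7 206.  134. ] hinge [487.3 250.5 134. ]
-0.2 knob [661.2 203.6 134. ] hinge [484.8 239.3 134. ]
-0.15 knob [660.7 201.1 134. ] hinge [482.8 228.  134. ]
tool yaw -0.3032336533981186
[661.1 208.1 179. ]
[663.4 205.  179. ]
[662.4 206.9 179. ]
```

```bash
python3 -m creep '[{"claw":60,"xyz":[0,0,0],"rot":[0,0,-3.9]},{"claw":60,"xyz":[0,0,0],"rot":[0,0,0]},{"claw":60,"xyz":[0,0,0],"rot":[0,0,0]}]';python3 -c "
from h import *
go([662,206.5,146]);print('tool yaw',np.arctan2(rot()[1,0],rot()[0,0]))"
```

```text
time: 10.05
ee_pos: [640.3, 204.4, 268.1]
tcp_rot: [3.12, -0.371, -0.0]
force: [-0.2, -0.1, -0.2]
gripper_width: 59.9
grip_force: 0.0
t 10.05 at [640.3 204.4 268.1] F [-0.2 -0.1 -0.2] tool shift [ 20.6  -7.2 122.1]
tool yaw -0.23667292824597153
```

```bash
python3 -m creep '[{"claw":60,"xyz":[20.6,-7.2,20],"rot":[0,0,0]},{"claw":60,"xyz":[0,0,30],"rot":[0,0,0]},{"claw":60,"xyz":[0,0,25],"rot":[0,0,0]},{"claw":60,"xyz":[0,0,20],"rot":[0,0,0]},{"claw":60,"xyz":[0,0,15],"rot":[0,0,0]},{"claw":60,"xyz":[0,0,12],"rot":[0,0,0]},{"claw":60,"xyz":[0,0,0],"rot":[0,0,0]},{"claw":60,"xyz":[0,0,0],"rot":[0,0,0]}]'; python3 - <<'E'
from h import *
im=vision.read_camera('wrist'); cv2.imwrite('pics/w3.png',im[:,:,::-1])
E
```

```text
time: 10.85
ee_pos: [662.3, 206.6, 146.9]
tcp_rot: [-3.12, 0.369, -0.001]
force: [-0.1, 0.6, 0.1]
gripper_width: 59.6
grip_force: 0.0
```

View pics/w3.png

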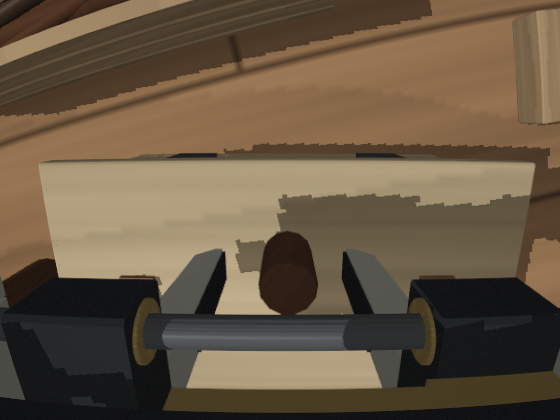

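```bash
python3 -c "
from h import *
C=cam('wrist');print(onz(C,288,289,179))
a=onz(C,163,40,134);b=onz(C,164,534,134);print(a,b,np.linalg.norm(a-b),(a+b)/2,np.arctan2(b[0]-a[0],a[1]-b[1]))
for k in spot_point('wrist','lid_knob')[:1]: print(k, onz(C,*k['point'],179))
"
```

```text
[663.2 204.8 179. ]
[742.3 324.2 134. ] [679.3  63.3 134. ] 268.4387302016171 [710.8 193.7 134. ] -0.23711601679914204
{'point': [291.6, 286.1], 'conf': 0.97} [661.8 206.4 179. ]
```

```bash
python3 -m creep '[{"claw":0,"xyz":[0,0,0],"rot":[0,0,0]},{"claw":0,"xyz":[0,0,0],"rot":[0,0,0]},{"claw":0,"xyz":[0,0,0],"rot":[0,0,0]},{"claw":0,"xyz":[0,0,0],"rot":[0,0,0]},{"claw":0,"xyz":[0,0,0],"rot":[0,0,0]},{"claw":0,"xyz":[0,0,0],"rot":[0,0,0]},{"claw":0,"xyz":[0,0,0],"rot":[0,0,0]},{"claw":0,"xyz":[0,0,0],"rot":[0,0,0]}]'
python3 -c "
import numpy as np
# grasp point in lid frame: 180 along, z=166-120=46 
x0,z0=180,46;p=(x0,z0)
for t in np.arange(3,46,3):
  a=np.radians(t);q=(x0*np.cos(a)-z0*np.sin(a),x0*np.sin(a)+z0*np.cos(a));print(t,round(q[0]-p[0],1),round(-(q[1]-p[1]),1),end=' | ');p=q
print(q[0]-x0,q[1]-z0)
"
```

```text
time: 11.75
ee_pos: [661.7, 205.0, 146.2]
tcp_rot: [3.118, -0.37, -0.001]
force: [-3.0, -5.5, 3.0]
gripper_width: 25.4
grip_force: 30.0
3 -2.7 -9.4 | 6 -3.1 -9.2 | 9 -3.6 -9.0 | 12 -4.1 -8.8 | 15 -4.5 -8.6 | 18 -5.0 -8.4 | 21 -5.4 -8.1 | 24 -5.8 -7.8 | 27 -6.2 -7.5 | 30 -6.6 -7.1 | 33 -7.0 -6.8 | 36 -7.3 -6.4 | 39 -7.6 -6.0 | 42 -8.0 -5.6 | 45 -8.2 -5.2 | -85.24769132100263 113.80613254815972
```

```bash
python3 -m creep '[{"claw":0,"xyz":[-1.3,0,-4.7],"rot":[0,0,0]},{"claw":0,"xyz":[-1.4,0,-4.7],"rot":[0,0,0]},{"claw":0,"xyz":[-1.5,0,-4.6],"rot":[0,0,0]},{"claw":0,"xyz":[-1.6,0,-4.6],"rot":[0,0,0]},{"claw":0,"xyz":[-1.8,0,-4.5],"rot":[0,0,0]},{"claw":0,"xyz":[-1.8,0,-4.5],"rot":[0,0,0]},{"claw":0,"xyz":[-2,0,-4.4],"rot":[0,0,0]},{"claw":0,"xyz":[-2.1,0,-4.4],"rot":[0,0,0]},{"claw":0,"xyz":[0,0,0],"rot":[0,0,0]}]'
```

```text
time: 12.65
ee_pos: [647.6, 208.4, 181.4]
tcp_rot: [3.117, -0.369, -0.005]
force: [-2.2, -5.1, -4.9]
gripper_width: 25.3
grip_force: 30.0
```

```bash
python3 -m creep '[{"claw":0,"xyz":[-2.2,0,-4.3],"rot":[0,0,0]},{"claw":0,"xyz":[-2.3,0,-4.3],"rot":[0,0,0]},{"claw":0,"xyz":[-2.5,0,-4.2],"rot":[0,0,0]},{"claw":0,"xyz":[-2.5,0,-4.2],"rot":[0,0,0]},{"claw":0,"xyz":[-2.7,0,-4.1],"rot":[0,0,0]},{"claw":0,"xyz":[-2.7,0,-4],"rot":[0,0,0]},{"claw":0,"xyz":[-2.9,0,-3.9],"rot":[0,0,0]},{"claw":0,"xyz":[-2.9,0,-3.9],"rot":[0,0,0]},{"claw":0,"xyz":[-3.1,0,-3.8],"rot":[0,0,0]},{"claw":0,"xyz":[-3.1,0,-3.7],"rot":[0,0,0]},{"claw":0,"xyz":[-3.3,0,-3.6],"rot":[0,0,0]},{"claw":0,"xyz":[-3.3,0,-3.5],"rot":[0,0,0]},{"claw":0,"xyz":[0,0,0],"rot":[0,0,0]}]'
```

```text
time: 13.95
ee_pos: [614.4, 216.3, 228.6]
tcp_rot: [3.117, -0.369, -0.007]
force: [-3.4, -5.8, -7.0]
gripper_width: 25.4
grip_force: 30.0
```

```bash
python3 -m creep '[{"claw":0,"xyz":[-3.5,0,-3.4],"rot":[0,0,0]},{"claw":0,"xyz":[-3.5,0,-3.4],"rot":[0,0,0]},{"claw":0,"xyz":[-3.6,0,-3.2],"rot":[0,0,0]},{"claw":0,"xyz":[-3.7,0,-3.2],"rot":[0,0,0]},{"claw":0,"xyz":[-3.8,0,-3],"rot":[0,0,0]},{"claw":0,"xyz":[-3.8,0,-3],"rot":[0,0,0]},{"claw":0,"xyz":[-4,0,-2.8],"rot":[0,0,0]},{"claw":0,"xyz":[-4,0,-2.8],"rot":[0,0,0]},{"claw":0,"xyz":[-4.1,0,-2.6],"rot":[0,0,0]},{"claw":0,"xyz":[-4.1,0,-2.6],"rot":[0,0,0]},{"claw":0,"xyz":[0,0,0],"rot":[0,0,0]},{"claw":0,"xyz":[0,0,0],"rot":[0,0,0]},{"claw":0,"xyz":[0,0,0],"rot":[0,0,0]}]'
python3 - <<'E'
from h import *
s=r.state();g=s['ee_pos']-rot()[:,2]*0; g=s['ee_pos']-rot()[:,2]*r.grasp_offset
u=np.array([np.cos(-.236),np.sin(-.236),0])
g0=np.array([661.7,205,165.])
for h in ([487,248.3],[489,248]):
  H=np.r_[h,120]
  f=lambda p:np.degrees(np.arctan2(p[2]-120,(p-H)@u)); n=lambda p:np.hypot(p[2]-120,(p-H)@u)
  print(f(g)-f(g0),n(g),n(g0))
H=np.array([487,248.3,120]);
st=s; vision.read_camera('wrist')
P={}
for n in ['top','side']:
  im=vision.read_camera(n); cv2.imwrite(f'pics/{n}1.png',im[:,:,::-1])
  for l in ['lid_knob','lid_hinge']:
    for k in spot_point(n,l)[:2]:
      print(n,l,round(k['conf'],2),k['point']); P.setdefault((n,l),ray(cam(n),*k['point']))
if ('top','lid_knob') in P and ('side','lid_knob') in P: print(tri(P['top','lid_knob'],P['side','lid_knob']))
im=vision.read_camera('side')
cv2.imwrite('pics/sidecrop.png',cv2.resize(im[120:330,100:380,::-1],None,fx=2.8,fy=2.8,interpolation=cv2.INTER_CUBIC))
a=np.radians(45); print('expected knob top 45:',H+u*(180*np.cos(a)-59*np.sin(a))+np.array([0,0,180*np.sin(a)+59*np.cos(a)]))
E
```

```text
time: 15.25
ee_pos: [577.7, 225.0, 258.1]
tcp_rot: [3.117, -0.369, -0.007]
force: [-2.6, -5.2, -8.2]
gripper_width: 25.4
grip_force: 30.0
45.11415778233649 182.74238651937944 185.52199854505204
45.50700755734398 181.71754626133583 183.56810817651166
top lid_knob 0.91 [186.2, 202.6]
side lid_knob 0.67 [182.7, 223.1]
side lid_hinge 0.86 [255.5, 255.4]
(array([580.5, 220.2, 282.7]), np.float64(1.1429853793326976))
expected knob top 45: [570.2 228.3 289. ]
```

View pics/sidecrop.png

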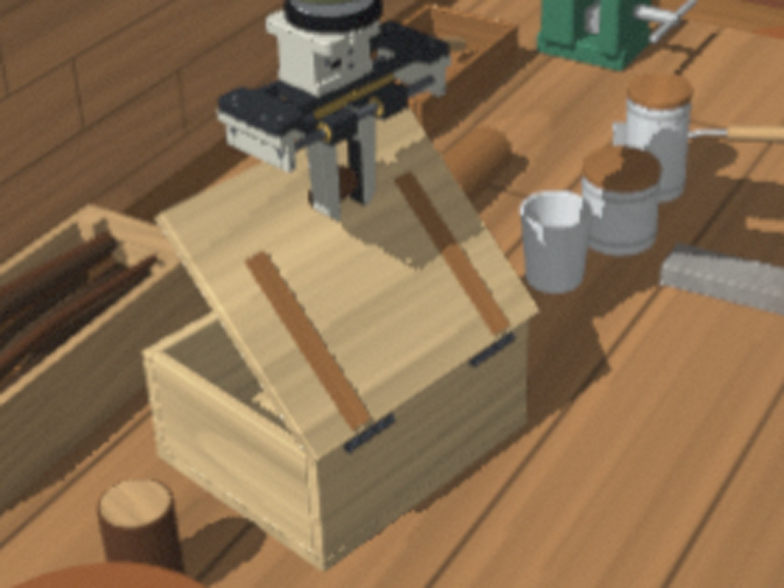

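```bash
python3 - <<'E'
from h import *
y=-.236;u=np.array([np.cos(y),np.sin(y),0]);v=np.array([-np.sin(y),np.cos(y),0]);H=np.array([487,248.3,120])
K,d,o,R=cam('side')
for t in (0,40,43,45,47,50):
  a=np.radians(t);L=[]
  for x,yy,z in [(230,135,14),(0,135,14),(0,-135,14)]:
    p=H+v*yy+u*(x*np.cos(a)-z*np.sin(a))+np.array([0,0,x*np.sin(a)+z*np.cos(a)])
    L.append(cv2.projectPoints((R.T@(p-o)).reshape(1,1,3),np.zeros(3),np.zeros(3),K,d)[0].ravel())
  print(t,*[(l-[100,120])*2.8 for l in L])
s=r.state();print(s['time'],s['ee_pos'],s['joint_velocities'])
E
```

```text
0 [128.3 333.4] [309.9 451.2] [533.7 302. ]
40 [154.3 217.4] [318.1 459.5] [541.4 309. ]
43 [159.9 212. ] [318.6 460.3] [541.9 309.7]
45 [163.8 208.7] [318.9 460.8] [542.2 310.1]
47 [168.  205.8] [319.3 461.3] [542.5 310.6]
50 [174.8 201.9] [319.7 462.2] [542.9 311.3]
15.65 [577.7 225.  258. ] [ 0.  0.  0.  0.  0. -0.]
```

```bash
python3 - <<'E'
from h import *
a=vision.read_camera('side')[:,:,::-1]; b=vision.read_camera('top')[:,:,::-1]
z=lambda i,r,c:cv2.resize(i[r:r+50,c:c+66],None,fx=6,fy=6,interpolation=cv2.INTER_NEAREST)
cv2.imwrite('pics/z.png',np.vstack([np.hstack([z(a,175,130),z(a,140,225)]),np.hstack([z(b,130,160),z(b,190,150)])]))
y=-.236;u=np.array([np.cos(y),np.sin(y),0]);v=np.array([-np.sin(y),np.cos(y),0]);H=np.array([487,248.3,120])
for n,orig in (('side',[(130,175),(225,140)]),('top',[(160,130),(150,190)])):
 K,d,o,R=cam(n)
 for t in (40,43,46,49):
  A=np.radians(t);L=[]
  for x,yy,zz in [(230,135,14),(230,135,0),(230,-135,14),(0,135,14)]:
    p=H+v*yy+u*(x*np.cos(A)-zz*np.sin(A))+np.array([0,0,x*np.sin(A)+zz*np.cos(A)])
    L.append(cv2.projectPoints((R.T@(p-o)).reshape(1,1,3),np.zeros(3),np.zeros(3),K,d)[0].ravel())
  print(n,t,*L)
E
```

```text
side 40 [155.1 197.6] [153.2 200.3] [240.9 155.2] [213.6 284.1]
side 43 [157.1 195.7] [154.9 198.1] [243.3 153.2] [213.8 284.4]
side 46 [159.3 194. ] [156.9 196.2] [245.8 151.4] [214.  284.7]
side 49 [161.6 192.5] [159.  194.4] [248.4 149.8] [214.1 285. ]
top 40 [164.9 150.6] [166.8 149. ] [253.8 177.2] [156.1 217.6]
top 43 [163.2 152.3] [165.2 150.5] [252.7 179.1] [156.1 217.8]
top 46 [161.5 154.3] [163.5 152.2] [251.6 181.3] [156.1 218. ]
top 49 [159.8 156.4] [161.8 154.1] [250.4 183.7] [156.1 218.2]
```

View pics/z.png

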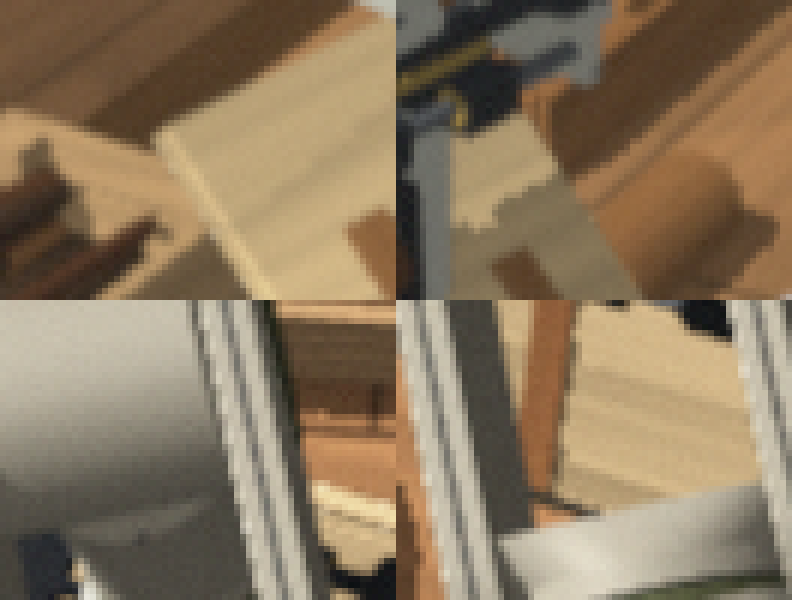

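```bash
python3 -m creep '[{"claw":0,"xyz":[-1.2,0,-0.7],"rot":[0,0,0]},{"claw":0,"xyz":[-1.2,0,-0.7],"rot":[0,0,0]},{"claw":0,"xyz":[-1.1,0,-0.7],"rot":[0,0,0]},{"claw":0,"xyz":[0,0,0],"rot":[0,0,0]},{"claw":0,"xyz":[0,0,0],"rot":[0,0,0]},{"claw":0,"xyz":[0,0,0],"rot":[0,0,0]},{"claw":0,"xyz":[0,0,0],"rot":[0,0,0]},{"claw":0,"xyz":[0,0,0],"rot":[0,0,0]}]'; python3 -c "
from h import *
print(hand_in())"
```

```text
time: 16.55
ee_pos: [574.3, 225.8, 260.1]
tcp_rot: [3.116, -0.369, -0.007]
force: [-2.1, -5.6, -7.4]
gripper_width: 25.0
grip_force: 30.0
the job is handed in; nothing more can be done
None
```

I pressed both canister lids home first, meeting a hard stop at 132 mm and 92 mm. I then lifted the chest lid and am holding it still at about 45° (44–46.5° by estimate) by its knob; the job is handed in at 16.6 s.

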